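# Dispense one brass spacer and slide it onto the green pad

## Robot

A 6-joint arm with a two-finger parallel gripper is mounted at the origin on the work surface. World frame = base frame: x ahead of the robot, y to its left, z up, the work surface at z = 0. Lengths are in m, angles in degrees, forces in N, time in s.
With the tool pointing down it reaches from about 0.25 to 0.725 m from the base axis. Payload 9.7 kg.
Tool frame: the origin (TCP) lies midway between the tips of the shut fingers; the grasp point (between the pads) lies 19 mm behind it; z points along the fingers, y is the line along which they close (so a half turn about z gives the same grasp; the last joint's range is limited). The gripper opens to 85 mm and grips with 20 to 120 N. Pads are 22 mm wide; open, the fingers measure 114 mm over their backs; the gripper's body (76 mm by 85 mm) begins 54 mm behind the grasp point. The pads swing forward as they close: fully open they stand 13 mm farther back than shut.
Start: joints at [-66.578, 4.979, 10.078, 95.1, 0, 90], TCP at [0.219, -0.505, 0.194] pointing down, gripper open.
Joint ranges: [-179.16, 179.16], [-48.56, 103.87], [-65.8, 70.77], [-126.05, 130.52], [-82.76, 87.17], [-180, 180]. Speed limits (degrees/s): [127.2, 127.2, 147.25, 180, 180, 180].

## Interface

Orientations are given as [roll, pitch, yaw] about the fixed x, y, z axes, in that order (R = Rz(yaw) Ry(pitch) Rx(roll)).
In Python, from workcell import bot gives the robot as it stands.
- The arm moves only by the shell command python3 -m crank 'ROWS' [FORCE]. ROWS is JSON, a list of rows, each an object with "gripper": the finger opening in mm, from 0 to 85.4; "travel": the shift along the tool's x, y, z in mm, a list of three; "twist": the turn, a rotation vector about the tool's x, y, z in rad, a list of three. In form: [{"gripper": gripper, "travel": [tx, ty, tz], "twist": [rx, ry, rz]}, ...]. A call has 1 to 12 rows; each row shifts and turns the commanded pose from where the row before left it, along the tool's axes as they then stand; what a row does not reach is not made up. A row lasts 1/8 s, in which the tool goes at most 62.5 mm and 10.7 degrees, less where a joint would pass 70% of its speed; a pose out of reach is approached as far as the arm can. A call is refused whole if a number of a shift passes 62.5 or a number of a turn 0.188, either way. A call with a gripper value outside its range is refused whole. The fingers move at their own pace and stop on an object; FORCE is the grip in N (left out, the last holds). Time passes only in rows, so rows that do not move let the fingers close. It gives the time, the measured TCP pose, the force, the opening and the grip force at its end, in the units of the state.
- bot.get_obs(): the state, without advancing time (a new reading comes with each control period).
- bot.camera(name): name is "side" or "top" or "wrist"; returns the picture (384x512x3 uint8, red, green, blue); there is no depth.
- bot.calibration(name): a dict with "vfov" (degrees; the focal length in pixels is half the picture's height over the tangent of half this angle, whatever the lens; pixels are square), "cx", "cy" (the principal point, pixels), "k1" (the pictures are not rectified: a ray, as slopes to the right and down, at radius r is drawn at 1 + k1 r^2 times it, then the intrinsics apply), "camera_from_world" (4x4, takes a point from world to camera coordinates). Camera axes: x right, y down, z forward; pixel columns grow to the right and rows downward; lengths in m; the calibration is good to about 2 mm. A picture is of the moment at which its call begins: read the wrist's pose just before it. calibration takes no time and is no camera call; for the wrist camera it gives the pose at the moment of the call.
- bot.job_done(): hands the job in; it is judged then, once.
The state is a dict: "time": time; "q": joint angles; "qd": joint speeds; "joint_efforts": joint torques, N m; "ee_pos": TCP position; "tcp_rot": TCP orientation; "wrist_force": force on the tool from outside, world axes, zero at the start; "torque": the same for the moment, N m; "opening": finger opening in m; "grasp_force": force on a finger pad.
Only numpy, scipy, OpenCV 4.12 (cv2) and the standard library are available. Lean on these libraries where they do the work, as an engineer would, in place of code of your own. Each camera call takes 0.05 s, during which the arm holds its last target. There are 200 camera calls.

## Task

Press the red plunger of the washer feeder right down once and let it come back up, so that a single brass spacer is pushed out of the magazine onto the metal apron. Then nudge that spacer sideways with the fingertips, without picking it up, until it lies flat and wholly on the green round pad. Leave the other spacers in the magazine and the things around the feeder where they are.

Things in the scene. Friction and masses are not known exactly. Their poses are not given: they have to be found in the camera images.
- feeder: Washer feeder, fixed to the bench; place and heading vary. Origin: on the bench, under the magazine's axis; x points from the magazine back to the plunger (away from the robot at yaw 0), z up; spacers come out towards -x. Its dark steel apron, 3 mm thick (top at z = 3 mm), spans x -90 to +5, y -125 to +125 mm, flat and without rims.
- magazine_top (a point): Centre of the open top of the clear square magazine tube, 45 mm above the bench, on the feeder's origin axis. 40 x 40 mm outside (46 mm in y over its dark corner posts), walls 3 mm; the mouth at the foot of its -x side is 12 mm high and 34 mm wide.
- housing_top (a point): Centre of the top of the blue housing behind the magazine, at feeder x = 66 mm, 52 mm above the bench. The housing spans feeder x 21 to 111, y -28 to +28 mm.
- plunger (a joint): Travel of the red plunger in m: 0 up (at rest), 0.020 right down at its stop. Moves straight down; takes 3 N to start and about 9 N at the stop when pressed slowly (more if fast), and springs up when released. A hidden tongue moves forward by twice this travel and at full travel leaves the spacer's centre about 39 mm from the magazine's axis, towards feeder -x.
- plunger_top (a point): Centre of the flat top of the round red plunger button (34 mm diameter), at feeder x = 65, y = 0 mm, z = 88 mm when up and 68 mm when down.
- spacer1: Brass spacer, a flat round disc 32 mm in diameter and 10 mm high, 60 g, with a dark 11 mm centre. The lowest of the three in the magazine: the one that the plunger pushes out. Origin: centre of its underside; z is its axis.
- spacer2: The same kind of brass spacer, the middle one of the stack; it drops to the magazine's floor when the plunger comes back up, and stays there. Origin as spacer1.
- spacer3: The same kind of brass spacer, the top one of the stack; it stays in the magazine. Origin as spacer1.
- green_pad: Green round pad, 74 mm in diameter, thin vinyl flush with the apron (no step). Origin: its centre. It lies at feeder x = -45 mm, at y = +78 or -78 mm: either side of the mouth.
- white_pad: White round pad of the same size at the same place on the other side of the mouth; not used.
- glue: Bystander: white glue bottle with red label and cap, 34 mm in diameter, 95 mm high, standing beside the feeder's housing, 120 to 145 mm off its centre line. Origin: centre of its underside.
- socket: Bystander: brass lamp socket, 36 mm in diameter, 50 mm high, standing on the other side of the housing. Origin: centre of its underside.
- driver: Bystander: screwdriver with orange handle lying beside the apron's end, roughly along feeder x. Origin: at the underside, on its length.
- tape: Bystander: red tape measure, 62 x 34 x 56 mm high, standing beside the apron's other end. Origin: centre of its underside.
Not all that is in view belongs to the job. What is shaped like the spacer3 but turquoise or white is not meant.

How it is judged:
By the outcome, as a careful person would: the job done as asked, in the order asked, and still so for the second after the job is handed in, with the robot touching nothing.
It also fails if it takes over 45 s, if anything falls off the work surface, if the arm or the gripper's body presses on something with over 40 N, if the wrist force passes 120 N, or if a joint passes its speed limit or range.

## Working session

There is one attempt and no reset: what is moved stays moved. The work goes in short steps, Python scripts to look and compute and a shell command to move; the robot and the scene stay as the last step left them, time stands still between calls to the robot, and variables do not carry over. Pictures are saved under pics/ and viewed, at most 10 in all, crops included, and the job is handed in when it is done.

```bash
mkdir -p pics; python3 - <<'E'
from workcell import bot
import cv2,json
o=bot.get_obs();print(o)
for n in("top","side"):
    cv2.imwrite(f"pics/{n}0.png",cv2.cvtColor(bot.camera(n),cv2.COLOR_RGB2BGR)); c=bot.calibration(n);print(n,c)
E
```

```text
{'time': 0.0, 'q': array([-6.65789868e+01,  5.01185966e+00,  1.00357402e+01,  9.51001446e+01,
        1.73080784e-04,  9.00013991e+01]), 'qd': array([-0.02757001, -0.06043638,  0.11592193, -0.09299473, -0.03598781,
       -0.04763266]), 'joint_efforts': array([-5.24559189e-03, -5.20389318e+01,  4.64802647e+01,  1.64346228e-02,
       -1.80424149e-04, -6.05327244e-06]), 'ee_pos': array([ 0.21850809, -0.50443231,  0.19318734]), 'tcp_rot': array([-1.79923736e+02, -1.71218303e-04,  2.34196138e+01]), 'wrist_force': array([ 0.43497522,  0.10603657, -0.3288942 ]), 'torque': array([-0.02720056,  0.02362907,  0.03270817]), 'grasp_force': 0.0, 'opening': 0.08520131729719412}
top {'vfov': 47.34021594749428, 'cx': 254.77088509699914, 'cy': 192.13219419211384, 'k1': 0.058639131935335764, 'camera_from_world': array([[-0.06074981, -0.99814884, -0.00289031,  0.08008758],
       [-0.96831624,  0.05963633, -0.24250188,  0.55025555],
       [ 0.24222534, -0.01193321, -0.97014663,  0.94256674],
       [ 0.        ,  0.        ,  0.        ,  1.        ]])}
side {'vfov': 43.72145298411154, 'cx': 251.0042460758156, 'cy': 185.57150497694718, 'k1': -0.10618871158838059, 'camera_from_world': array([[ 0.98778405, -0.15582464, -0.001164  , -0.52011174],
       [-0.10378613, -0.65229946, -0.75082212,  0.14537644],
       [ 0.1162373 ,  0.74177092, -0.66050344,  0.83911136],
       [ 0.        ,  0.        ,  0.        ,  1.        ]])}
```

View pics/top0.png

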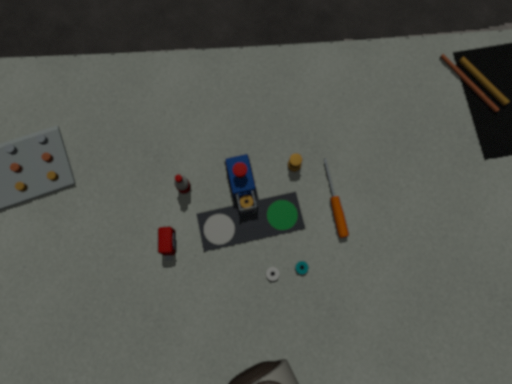

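View pics/side0.png

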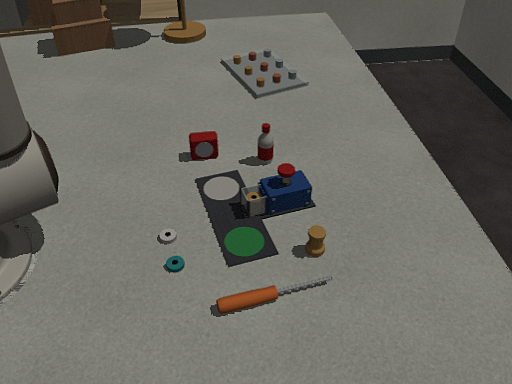

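Top view: green pad at about (282,215), white pad (219,229), magazine (247,202), red plunger (240,170). Side view: green pad (244,241), white pad (221,188), plunger (286,170). Next I turn these into positions.

```bash
cat > h.py <<'E'
import numpy as np,cv2
from workcell import bot
def KD(c):
    f=192/np.tan(np.radians(c["vfov"]/2)); return np.array([[f,0,c["cx"]],[0,f,c["cy"]],[0,0,1.]]),np.array([c["k1"],0,0,0,0.])
def px2w(c,uv,z):
    K,D=KD(c); p=cv2.undistortPoints(np.array([[uv]],float),K,D)[0,0]
    T=c["camera_from_world"];R=T[:3,:3];o=-R.T@T[:3,3];d=R.T@np.array([p[0],p[1],1]);return o+d*(z-o[2])/d[2]
def w2px(c,P):
    K,D=KD(c);T=c["camera_from_world"];return cv2.projectPoints(np.atleast_2d(P).astype(float),cv2.Rodrigues(T[:3,:3])[0],T[:3,3],K,D)[0][:,0]
def blob(im,lo,hi,near,rad=30):
    m=cv2.inRange(cv2.cvtColor(im,cv2.COLOR_RGB2HSV),np.array(lo),np.array(hi))
    w=np.zeros_like(m);cv2.circle(w,near,rad,255,-1);m&=w
    n,_,s,c=cv2.connectedComponentsWithStats(m);i=1+np.argmax(s[1:,4]);return c[i],s[i]
E
python3 - <<'E'
from h import *
for n,g,w,p in(("top",(282,215),(219,229),(240,170)),("side",(244,241),(221,188),(286,170))):
    im=cv2.cvtColor(cv2.imread(f"pics/{n}0.png"),cv2.COLOR_BGR2RGB);c=bot.calibration(n)
    a,sa=blob(im,(45,100,40),(80,255,255),g);b,sb=blob(im,(0,0,110),(180,60,255),w,22 if n=="top" else 20);r,sr=blob(im,(0,150,60),(8,255,255),p,16)
    G=px2w(c,a,.003);W=px2w(c,b,.003);d=(G-W)[:2];print(n,a,b,r,sa,sb,sr,"G",G,"W",W,np.hypot(*d))
    y=-d/np.hypot(*d); # feeder +y is left when -x faces robot: white side (left)
    yaw=np.degrees(np.arctan2(-y[0],y[1]));x=np.array([y[1],-y[0]])
    O=(G+W)[:2]/2+.045*x;print("yaw",yaw,"O",O,"plunger pred",O+.065*x,"plunger seen",px2w(c,r,.086), "pred px",w2px(c,[*(O+.065*x),.088]),w2px(c,[*O,.045]))
E
```

```text
top [281.71863118 214.55513308] [220.52727273 219.78181818] [239.61904762 169.56190476] [266 199  32  32 789] [213 216  15   8  55] [234 164  12  12 105] G [ 0.51029981 -0.01635492  0.003     ] W [0.50655275 0.13243369 0.003     ] 0.1488357911873182
yaw 1.4426194817794065 O [0.55341202 0.0591723 ] plunger pred [0.61839142 0.06080872] plunger seen [0.60498101 0.07797972 0.086     ] pred px [[246.74634925 163.28377683]] [[249.37134928 195.09991503]]
side [243.86624869 241.20689655] [220.98133748 187.87247278] [286.32638889 168.98611111] [224 227  41  30 957] [204 177  35  23 643] [278 164  17  13 144] G [ 0.51017607 -0.01921414  0.003     ] W [0.48470814 0.13496675 0.003     ] 0.1562701618706317
yaw 9.379543263260569 O [0.54184047 0.06521012] plunger pred [0.60597145 0.07580341] plunger seen [0.60655404 0.075698   0.086     ] pred px [[286.06415177 168.16668297]] [[253.54887482 192.23328462]]
```

```bash
python3 -m crank '[{"gripper":0,"travel":[0,0,0],"twist":[0,0,0.122]},{"gripper":0,"travel":[0,0,0],"twist":[0,0,0.122]},{"gripper":0,"travel":[34,-36,0],"twist":[0,0,0]},{"gripper":0,"travel":[34,-36,0],"twist":[0,0,0]},{"gripper":0,"travel":[34,-36,0],"twist":[0,0,0]},{"gripper":0,"travel":[34,-36,0],"twist":[0,0,0]},{"gripper":0,"travel":[34,-36,0],"twist":[0,0,0]},{"gripper":0,"travel":[34,-36,0],"twist":[0,0,0]},{"gripper":0,"travel":[34,-36,0],"twist":[0,0,0]},{"gripper":0,"travel":[34,-36,0],"twist":[0,0,0]},{"gripper":0,"travel":[34,-36,0],"twist":[0,0,0]},{"gripper":0,"travel":[34,-36,0],"twist":[0,0,0]}]' 40
python3 - <<'E'
from h import *
o=bot.get_obs();print(o["ee_pos"],o["tcp_rot"],o["opening"])
c=bot.calibration("wrist");cv2.imwrite("pics/w1.png",cv2.cvtColor(bot.camera("wrist"),cv2.COLOR_RGB2BGR))
print(w2px(c,[.606,.0765,.088]),w2px(c,[.542,.065,.045]),w2px(c,[.510,-.018,.003]),w2px(c,[.4847,.135,.003]))
E
```

```text
time: 1.6
ee_pos: [0.4956, -0.0922, 0.1937]
tcp_rot: [-180.0, 0.0, 9.4]
wrist_force: [0.8, -0.5, 0.3]
opening: -0.0
grasp_force: 0.0
[ 0.4955669  -0.09223238  0.19365942] [-1.79997306e+02  1.21543728e-02  9.44526588e+00] -3.319587869013614e-05
[[63.3553618  13.44621785]] [[99.5671756  98.12414643]] [[188.42141228 138.82720725]] [[ 52.89626634 138.95942181]]
```

View pics/w1.png

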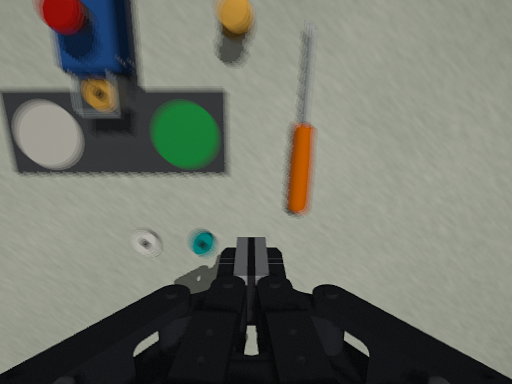

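Wrist view: plunger (63,12), magazine (99,95), green pad (186,134), white pad (48,134), within about 4 px of prediction. The estimate holds, so I'll go over the plunger.

```bash
python3 -m crank '[{"gripper":0,"travel":[27.3,-29.7,0],"twist":[0,0,0]},{"gripper":0,"travel":[27.3,-29.7,0],"twist":[0,0,0]},{"gripper":0,"travel":[27.3,-29.7,0],"twist":[0,0,0]},{"gripper":0,"travel":[27.3,-29.7,0],"twist":[0,0,0]},{"gripper":0,"travel":[27.3,-29.7,0],"twist":[0,0,0]},{"gripper":0,"travel":[0,0,30],"twist":[0,0,0]},{"gripper":0,"travel":[0,0,30],"twist":[0,0,0]},{"gripper":0,"travel":[0,0,20],"twist":[0,0,0]},{"gripper":0,"travel":[0,0,0],"twist":[0,0,0]},{"gripper":0,"travel":[0,0,0],"twist":[0,0,0]}]'
python3 - <<'E'
from h import *
o=bot.get_obs();print(o["ee_pos"],o["tcp_rot"],o["wrist_force"])
c=bot.calibration("wrist");im=bot.camera("wrist");cv2.imwrite("pics/w2.png",cv2.cvtColor(im,cv2.COLOR_RGB2BGR))
print(w2px(c,[.606,.0765,.088]),w2px(c,[.542,.065,.045]),w2px(c,[.510,-.018,.003]),w2px(c,[.4847,.135,.003]))
E
```

```text
time: 2.9
ee_pos: [0.6055, 0.0751, 0.1148]
tcp_rot: [180.0, -0.0, 9.4]
wrist_force: [0.3, 0.4, -0.0]
opening: -0.0004
grasp_force: 0.0
[0.60550717 0.07509818 0.11479421] [ 1.79999657e+02 -4.48517688e-02  9.43946749e+00] [ 0.33119396  0.40588743 -0.02756043]
[[248.59457799 208.41526049]] [[250.086642   262.60379333]] [[324.55604333 281.46538872]] [[174.08329285 281.52823961]]
```

View pics/w2.png

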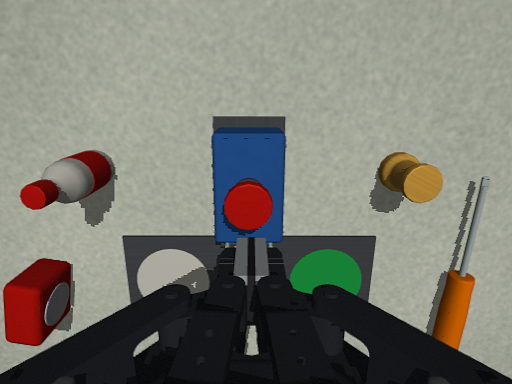

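The plunger is at (248,205), directly under the tips as predicted. I'll press it slowly.

```bash
python3 -m crank '[{"gripper":0,"travel":[1,-1,20],"twist":[0,0,0]},{"gripper":0,"travel":[0,0,5],"twist":[0,0,0]},{"gripper":0,"travel":[0,0,3],"twist":[0,0,0]},{"gripper":0,"travel":[0,0,3],"twist":[0,0,0]},{"gripper":0,"travel":[0,0,3],"twist":[0,0,0]},{"gripper":0,"travel":[0,0,3],"twist":[0,0,0]},{"gripper":0,"travel":[0,0,3],"twist":[0,0,0]},{"gripper":0,"travel":[0,0,3],"twist":[0,0,0]},{"gripper":0,"travel":[0,0,2],"twist":[0,0,0]},{"gripper":0,"travel":[0,0,1],"twist":[0,0,0]},{"gripper":0,"travel":[0,0,0],"twist":[0,0,0]}]'
```

```text
time: 4.32
ee_pos: [0.6061, 0.0763, 0.0678]
tcp_rot: [-180.0, 0.0, 9.4]
wrist_force: [-0.7, 0.4, -0.5]
opening: -0.0003
grasp_force: 0.0
```

```bash
python3 - <<'E'
from h import *
a=bot.camera("side")[120:280,180:380];b=bot.camera("wrist")[150:310,130:380]
im=np.hstack([cv2.resize(a,(400,320),interpolation=2),cv2.resize(b,(400,320),interpolation=2)])
cv2.imwrite("pics/p1.png",cv2.cvtColor(im,cv2.COLOR_RGB2BGR));o=bot.get_obs();print(o["ee_pos"],o["wrist_force"],o["torque"],o["joint_efforts"])
E
```

```text
[0.60610969 0.0762455  0.06798443] [-0.52105914  0.36585986  0.16465899] [0.01995916 0.02673464 0.0213235 ] [ 1.56598377e-03 -6.07894993e+01  4.68730330e+01 -2.07664751e-03
  1.91633826e-04  5.19333901e-05]
```

View pics/p1.png

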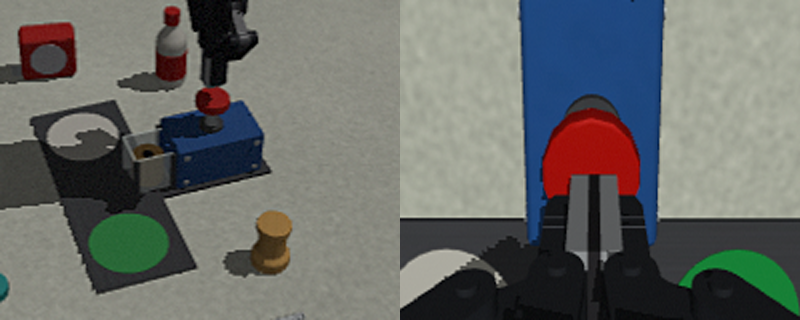

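The side view shows the fingertips just above the plunger, with a visible gap and the plunger still up. I'll compare that with where the reported TCP should appear.

```bash
python3 - <<'E'
from h import *
o=bot.get_obs();e=o["ee_pos"];c=bot.calibration("side");q=lambda p:((p-[180,120])*2).round(1)
for z in(.0,.01,.02,.03,.04):print(z,q(w2px(c,e+[0,0,z])))
print("plunger .088/.068",q(w2px(c,[.606,.0765,.088])),q(w2px(c,[.606,.0765,.068])))
c=bot.calibration("wrist");print("wrist tip",(w2px(c,e)-[130,150])*[1.6,2])
E
```

```text
0.0 [[211.2 112.1]]
0.01 [[211.7 104.1]]
0.02 [[212.2  96. ]]
0.03 [[212.7  87.8]]
0.04 [[213.2  79.5]]
plunger .088/.068 [[212.   95.9]] [[211. 112.]]
wrist tip [[192.90365895 149.05971131]]
```

The tips show about 25–33 mm above the reported TCP in both cameras, so heights need to be found by touch. I'll descend gently.

```bash
python3 -m crank '[{"gripper":0,"travel":[0,0,3],"twist":[0,0,0]},{"gripper":0,"travel":[0,0,3],"twist":[0,0,0]},{"gripper":0,"travel":[0,0,3],"twist":[0,0,0]},{"gripper":0,"travel":[0,0,0],"twist":[0,0,0]}]'
```

```text
time: 4.92
ee_pos: [0.6058, 0.0762, 0.0585]
tcp_rot: [-180.0, 0.0, 9.4]
wrist_force: [-0.1, -0.1, -0.2]
opening: 0.0002
grasp_force: 0.0
```

```bash
python3 -m crank '[{"gripper":0,"travel":[0,0,3],"twist":[0,0,0]},{"gripper":0,"travel":[0,0,0],"twist":[0,0,0]}]'; python3 -m crank '[{"gripper":0,"travel":[0,0,2],"twist":[0,0,0]},{"gripper":0,"travel":[0,0,0],"twist":[0,0,0]}]';python3 -m crank '[{"gripper":0,"travel":[0,0,2],"twist":[0,0,0]},{"gripper":0,"travel":[0,0,0],"twist":[0,0,0]}]'; python3 - <<'E'
from h import *
a=bot.camera("side")[120:280,180:380]
cv2.imwrite("pics/p2.png",cv2.cvtColor(cv2.resize(a,(600,480),interpolation=2),cv2.COLOR_RGB2BGR))
E
```

```text
time: 5.18
ee_pos: [0.606, 0.0763, 0.0557]
tcp_rot: [180.0, 0.0, 9.4]
wrist_force: [0.0, 0.3, -0.7]
opening: 0.0001
grasp_force: 0.0
time: 5.42
ee_pos: [0.606, 0.0762, 0.0537]
tcp_rot: [180.0, 0.0, 9.4]
wrist_force: [0.1, 0.5, 0.9]
opening: -0.0001
grasp_force: 0.0
time: 5.68
ee_pos: [0.606, 0.0762, 0.0517]
tcp_rot: [-180.0, 0.0, 9.4]
wrist_force: [-0.6, -0.1, -0.0]
opening: -0.0002
grasp_force: 0.0
```

View pics/p2.png

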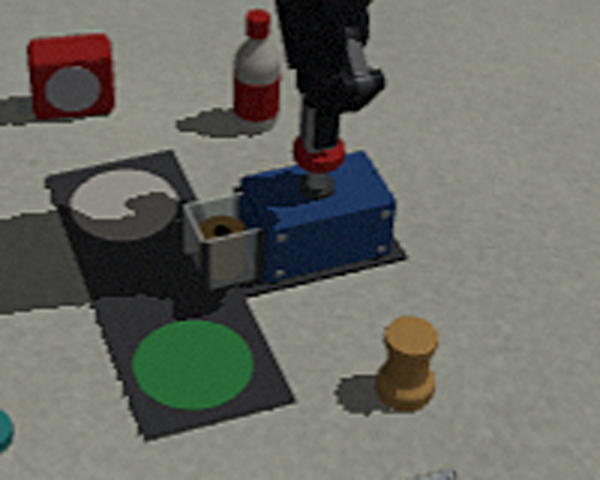

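The tips now overlap the button's top at (320,148), and the stem is still showing, so it isn't pressed yet. I'll continue.

```bash
for i in 1 2 ; do python3 -m crank '[{"gripper":0,"travel":[0,0,2.5],"twist":[0,0,0]},{"gripper":0,"travel":[0,0,0],"twist":[0,0,0]}]' | grep -E "ee_pos|wrist"; done
```

```text
ee_pos: [0.6062, 0.0763, 0.0496]
wrist_force: [-0.8, 0.1, 3.1]
ee_pos: [0.6063, 0.0763, 0.0475]
wrist_force: [-1.0, 0.1, 4.2]
```

Contact came at a reported z of about 0.050, so bottom should be near 0.030. I'll press right down.

```bash
python3 -m crank '[{"gripper":0,"travel":[0,0,3],"twist":[0,0,0]},{"gripper":0,"travel":[0,0,3],"twist":[0,0,0]},{"gripper":0,"travel":[0,0,3],"twist":[0,0,0]},{"gripper":0,"travel":[0,0,3],"twist":[0,0,0]},{"gripper":0,"travel":[0,0,2.5],"twist":[0,0,0]},{"gripper":0,"travel":[0,0,1.5],"twist":[0,0,0]},{"gripper":0,"travel":[0,0,0],"twist":[0,0,0]}]'|grep -E "ee_pos|wrist"
```

```text
ee_pos: [0.6063, 0.0763, 0.0321]
wrist_force: [-2.7, -0.5, 9.6]
```

```bash
python3 -m crank '[{"gripper":0,"travel":[0,0,1.5],"twist":[0,0,0]},{"gripper":0,"travel":[0,0,0],"twist":[0,0,0]}]'|grep -E "ee_pos|wrist";python3 -m crank '[{"gripper":0,"travel":[0,0,1.5],"twist":[0,0,0]},{"gripper":0,"travel":[0,0,0],"twist":[0,0,0]}]'|grep -E "ee_pos|wrist"
```

```text
ee_pos: [0.6063, 0.0763, 0.0308]
wrist_force: [-3.7, -0.9, 10.7]
ee_pos: [0.6064, 0.0763, 0.0305]
wrist_force: [-7.5, -0.2, 18.9]
```

At the stop: z stays at 0.0305 while the force rises to 19 N. So the real tip sits about 37.5 mm above the reported TCP z. Now release, back off towards the apron, and look.

```bash
python3 -m crank '[{"gripper":0,"travel":[0,0,-4],"twist":[0,0,0]},{"gripper":0,"travel":[0,0,-6],"twist":[0,0,0]},{"gripper":0,"travel":[0,0,-6],"twist":[0,0,0]},{"gripper":0,"travel":[0,0,-8],"twist":[0,0,0]},{"gripper":0,"travel":[0,0,-30],"twist":[0,0,0]},{"gripper":0,"travel":[0,0,-50],"twist":[0,0,0]},{"gripper":0,"travel":[-40,-12,0],"twist":[0,0,0]},{"gripper":0,"travel":[-50,-16,0],"twist":[0,0,0]},{"gripper":0,"travel":[-50,-16,0],"twist":[0,0,0]},{"gripper":0,"travel":[-20,-16,0],"twist":[0,0,0]},{"gripper":0,"travel":[0,0,0],"twist":[0,0,0]},{"gripper":0,"travel":[0,0,0],"twist":[0,0,0]}]'
python3 - <<'E'
from h import *
o=bot.get_obs();e=o["ee_pos"];print(e)
c=bot.calibration("wrist");im=bot.camera("wrist");cv2.imwrite("pics/w3.png",cv2.cvtColor(im,cv2.COLOR_RGB2BGR))
np.savez("w3.npz",**{k:v for k,v in c.items()})
for dz in(0,.02,.03,.04):print("tip",dz,w2px(c,e+[0,0,dz]))
x=np.array([.9866,.163,0]);O=np.array([.542,.065,0])
print("spacer exp",w2px(c,O-.039*x+[0,0,.013]),"G",w2px(c,[.510,-.018,.003]),"W",w2px(c,[.4847,.135,.003]),"plunger",w2px(c,[.606,.0765,.088]))
E
```

```text
time: 9.1
ee_pos: [0.4424, 0.0897, 0.1321]
tcp_rot: [-179.2, -0.0, 10.9]
wrist_force: [-0.3, 0.7, 0.4]
opening: 0.0002
grasp_force: 0.0
[0.44239417 0.08973853 0.13214282]
tip 0 [[250.56057895 224.51808965]]
tip 0.02 [[250.01504901 238.6746257 ]]
tip 0.03 [[249.69514412 246.97585964]]
tip 0.04 [[249.33614321 256.29131925]]
spacer exp [[299.09520283 118.41743024]] G [[379.05537315 126.67298782]] W [[213.75032669 122.02918486]] plunger [[325.98941603 -53.00714122]]
```

View pics/w3.png

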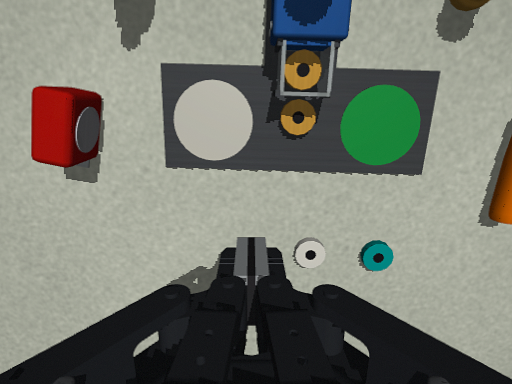

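The spacer is out at (298,118), as predicted (299,118). The green pad is at (381,125) and the magazine holds the rest. I'll check the joints, since the yaw has drifted, and work out the push coordinates.

```bash
python3 - <<'E'
from h import *
o=bot.get_obs();e=o["ee_pos"];print(o["q"].round(1),o["qd"].round(1),e,o["tcp_rot"])
c=bot.calibration("wrist");im=cv2.cvtColor(cv2.imread("pics/w3.png"),cv2.COLOR_BGR2RGB)
a,s=blob(im,(10,120,90),(30,255,255),(298,118),19);g,sg=blob(im,(45,100,40),(80,255,255),(381,125),45)
m,sm=blob(im,(0,0,110),(180,60,255),(213,120),45)
S=px2w(c,s[:2]+s[2:4]/2-.5,.013);G=px2w(c,g,.003);W=px2w(c,m,.003);print("S",a,s,S,"G",g,G,"W",W,np.linalg.norm(G-W))
d=(W-G)[:2];d/=np.hypot(*d);x=np.array([d[1],-d[0]]);print("yaw",np.degrees(np.arctan2(x[1],x[0])),"S->G in feeder",(G-S)[:2]@x,(G-S)[:2]@d)
from scipy.spatial.transform import Rotation as R
Rt=R.from_euler("xyz",o["tcp_rot"],degrees=True);start=S[:2]+.045*d+.000*x
print("start",start,"tool travel",Rt.inv().apply([*(start-e[:2]),0]))
T=R.from_euler("xyz",[180,0,np.degrees(np.arctan2(x[1],x[0]))],degrees=True);print("twist",(Rt.inv()*T).as_rotvec())
print("rings",px2w(c,(310,253),.008),px2w(c,(378,256),.008))
E
```

```text
[ 10.9  -9.3 -10.6  88.7   0.8 179.9] [-0.   0.6  0.  -0.   0.  -0. ] [0.44246061 0.08971412 0.13196369] [-1.79158247e+02  4.22646765e-03  1.09195390e+01]
S [297.9205298  117.70728477] [281 100  35  35 755] [0.50453824 0.05988434 0.013     ] G [379.85430594 124.40247739] [ 0.51211719 -0.01806324  0.003     ] W [0.48675154 0.13620105 0.003     ] 0.15633582081535105
yaw 9.33758191077368 S->G in feeder -0.005168547471718727 -0.07814443204363593
start [0.49723694 0.10428807] tool travel [ 5.65453036e-02 -3.93341799e-03  5.36198616e-05]
twist [-0.01468941  0.00027658  0.02760932]
rings [0.37237301 0.01520368 0.008     ] [ 0.3827671  -0.05491375  0.008     ]
```

Joint 6 sits at its 180° limit, which explains the lag. I'll use yaw 13° beside the spacer, then swing to about 6° during the push. First I'll line up and descend to just above the apron.

```bash
python3 -m crank '[{"gripper":0,"travel":[0,0,0],"twist":[-0.0147,0,-0.037]},{"gripper":0,"travel":[29.5,0.7,0],"twist":[0,0,0]},{"gripper":0,"travel":[29.5,0.7,0],"twist":[0,0,0]},{"gripper":0,"travel":[0,0,35],"twist":[0,0,0]},{"gripper":0,"travel":[0,0,35],"twist":[0,0,0]},{"gripper":0,"travel":[0,0,35],"twist":[0,0,0]},{"gripper":0,"travel":[0,0,35],"twist":[0,0,0]},{"gripper":0,"travel":[0,0,9],"twist":[0,0,0]},{"gripper":0,"travel":[0,0,0],"twist":[0,0,0]},{"gripper":0,"travel":[0,0,0],"twist":[0,0,0]}]'
python3 - <<'E'
from h import *
a=bot.camera("side")[120:280,160:360];b=bot.camera("wrist")[100:324,:]
cv2.imwrite("pics/p3.png",cv2.cvtColor(np.hstack([cv2.resize(a,(400,320),interpolation=2),cv2.resize(b[:,130:410],(400,320))]),cv2.COLOR_RGB2BGR))
o=bot.get_obs();print(o["q"].round(1));e=o["ee_pos"];c=bot.calibration("side")
for z in(.03,.0375):print((w2px(c,e+[0,0,z])-[160,120])*2)
E
```

```text
time: 10.4
ee_pos: [0.5006, 0.102, -0.0154]
tcp_rot: [180.0, -0.1, 13.1]
wrist_force: [-0.1, 0.5, -0.4]
opening: 0.0
grasp_force: 0.0
[ 11.5   0.8 -17.5  71.5   0.  178.4]
[[140.60426029 147.12292776]]
[[140.38091638 141.58328907]]
```

View pics/p3.png

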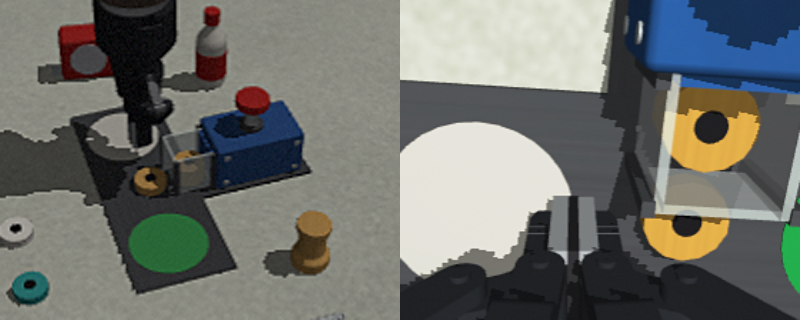

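Left: tip over the white pad edge at (140,148), spacer at (150,180), path clear. Right: the tip is beside the spacer at (687,222). I'll lower it to about 8 mm and push most of the way.

```bash
python3 -m crank '[{"gripper":0,"travel":[0,0,9],"twist":[0,0,0]},{"gripper":0,"travel":[0,0,5],"twist":[0,0,0]},{"gripper":0,"travel":[0,0,0],"twist":[0,0,0]},{"gripper":0,"travel":[-1,8,0],"twist":[0,0,0]},{"gripper":0,"travel":[-1,8,0],"twist":[0,0,0.03]},{"gripper":0,"travel":[-0.8,8,0],"twist":[0,0,0.03]},{"gripper":0,"travel":[-0.6,8,0],"twist":[0,0,0.03]},{"gripper":0,"travel":[-0.3,8,0],"twist":[0,0,0.03]},{"gripper":0,"travel":[0,8,0],"twist":[0,0,0]},{"gripper":0,"travel":[0,8,0],"twist":[0,0,0]},{"gripper":0,"travel":[0,8,0],"twist":[0,0,0]},{"gripper":0,"travel":[0,0,0],"twist":[0,0,0]}]'
python3 - <<'E'
from h import *
a=bot.camera("side")[120:280,160:360];b=bot.camera("wrist")[100:324,:]
cv2.imwrite("pics/p4.png",cv2.cvtColor(np.hstack([cv2.resize(a,(400,320),interpolation=2),cv2.resize(b[:,130:410],(400,320))]),cv2.COLOR_RGB2BGR))
im=bot.camera("side")
a,s=blob(im,(10,100,60),(30,255,255),(240,230),40);print(s);c=bot.calibration("side");print(px2w(c,s[:2]+s[2:4]/2-.5,.009))
E
```

```text
time: 12.0
ee_pos: [0.5068, 0.0335, -0.0309]
tcp_rot: [-179.9, -0.0, 6.4]
wrist_force: [0.4, -2.5, 3.3]
opening: 0.0001
grasp_force: 1.6
[233 221  17  14 160]
[0.50914378 0.01049395 0.009     ]
```

View pics/p4.png

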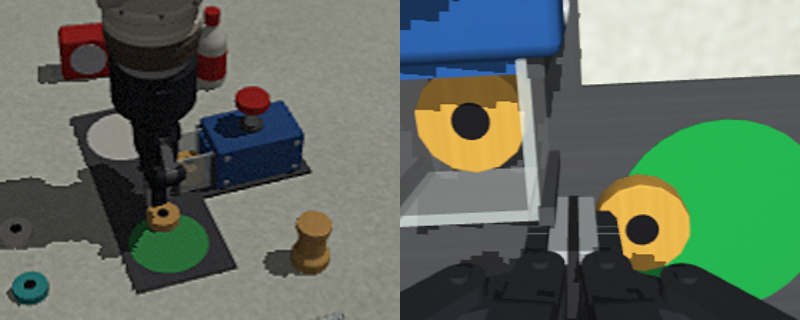

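The spacer has moved to about (0.509, 0.010) and is flat, with the green pad 28 mm further on. I'll push the last part, back off and rise.

```bash
python3 -m crank '[{"gripper":0,"travel":[0,7,-1],"twist":[0,0,0]},{"gripper":0,"travel":[0,7,0],"twist":[0,0,0]},{"gripper":0,"travel":[0,7,0],"twist":[0,0,0]},{"gripper":0,"travel":[0,5,0],"twist":[0,0,0]},{"gripper":0,"travel":[0,2,0],"twist":[0,0,0]},{"gripper":0,"travel":[0,0,0],"twist":[0,0,0]},{"gripper":0,"travel":[0,-6,0],"twist":[0,0,0]},{"gripper":0,"travel":[-5,-8,0],"twist":[0,0,0]},{"gripper":0,"travel":[0,0,-30],"twist":[0,0,0]},{"gripper":0,"travel":[-10,0,-50],"twist":[0,0,0]},{"gripper":0,"travel":[-40,0,-30],"twist":[0,0,0]},{"gripper":0,"travel":[-20,0,0],"twist":[0,0,0]}]'
python3 -m crank '[{"gripper":0,"travel":[0,0,0],"twist":[0,0,0]},{"gripper":0,"travel":[0,0,0],"twist":[0,0,0]}]'
python3 - <<'E'
from h import *
a=bot.camera("side");c=bot.calibration("wrist");b=bot.camera("wrist");C=bot.calibration("side")
cv2.imwrite("pics/p5.png",cv2.cvtColor(np.hstack([cv2.resize(a[120:280,160:360],(400,320),interpolation=2),cv2.resize(b,(400,320))]),cv2.COLOR_RGB2BGR))
G=np.array([.5115,-.0182])
p=w2px(c,[*G,.01])[0];g,s=blob(b,(10,120,90),(30,255,255),tuple(int(v) for v in p),30);S=px2w(c,s[:2]+s[2:4]/2-.5,.010);print("wrist",p,s,S,S[:2]-G)
p=w2px(C,[*G,.008])[0];g,s=blob(a,(10,100,60),(30,255,255),tuple(int(v) for v in p),25);S=px2w(C,s[:2]+s[2:4]/2-.5,.008);print("side",p,s,S,S[:2]-G)
E
```

```text
time: 13.65
ee_pos: [0.4335, 0.0121, 0.0826]
tcp_rot: [-179.8, -0.2, 6.5]
wrist_force: [0.9, -0.0, -0.5]
opening: 0.0001
grasp_force: 0.0
time: 13.9
ee_pos: [0.434, 0.0119, 0.0797]
tcp_rot: [-179.8, -0.0, 6.5]
wrist_force: [-0.2, 0.1, -0.3]
opening: -0.0001
grasp_force: 0.0
wrist [303.00173597  96.13452093] [ 281   71   43   45 1341] [ 0.513609   -0.01711388  0.01      ] [0.002109   0.00108612]
side [244.46733788 238.89189306] [237 231  17  16 188] [ 0.51261124 -0.01739126  0.008     ] [0.00111124 0.00080874]
```

View pics/p5.png

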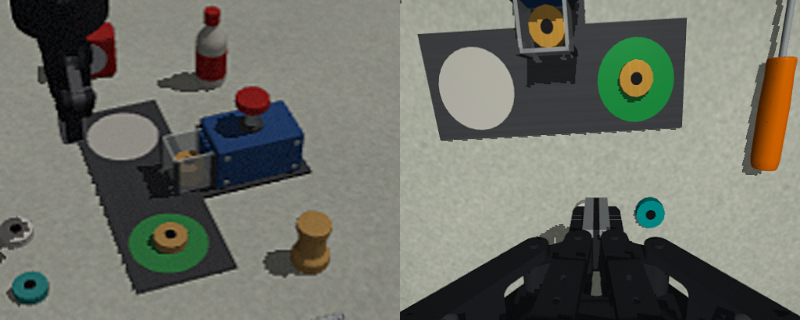

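The spacer lies flat in the middle of the green pad at (170,236) in the left half and (636,78) in the right, within 2 mm of centre. The plunger is up, everything else is in place, and the arm is clear.

```bash
python3 -c "
from workcell import bot
print(bot.job_done())"
```

```text
the job is handed in; nothing more can be done
None
```

I pressed the plunger right down once and it sprang back up, then nudged the single ejected spacer flat onto the green pad, about 2 mm off its centre; nothing else appeared to move, and the job is handed in.

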